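Push rock cores out of a drill barrel and box them in order

ROBOT

A 6-joint arm with a two-finger parallel gripper is mounted at the origin on the work surface. World frame = base frame: x ahead of the robot, y to its left, z up, the work surface at z = 0. Lengths are in m, angles in rad, forces in N, time in s.
With the tool pointing down it reaches from about 0.275 to 1 m from the base axis. Payload 8.4 kg.
Tool frame: the origin (TCP) lies on the centre line of the jaws, within the pads' length; the fingertips stand 17 mm ahead of it and the grasp point (between the pads) lies 2 mm behind it (bot.tcp_to_tips is the z of the fingertips in the tool frame, in m); z points along the fingers, y is the line along which they close (so a half turn about z gives the same grasp; the last joint's range is limited). The gripper opens to 85 mm and grips with 20 to 120 N. Pads are 22 mm wide; open, the fingers measure 114 mm over their backs; the gripper's body (76 mm by 85 mm) begins 54 mm behind the grasp point. The pads swing forward as they close: fully open they stand 13 mm farther back than shut.
Start: joints at [-1.285, 0.353, 1.633, -0, 1.155, -0.002], TCP at [0.177, -0.599, 0.214] pointing down, gripper open.
Joint ranges: [-2.63, 2.63], [-0.92, 2.1], [0.06, 2.66], [-1.3, 4.44], [0, 2.69], [-3.02, 3.02]. Speed limits (rad/s): [2.22, 2.22, 2.79, 3.14, 3.14, 3.14].

INTERFACE

Orientations are given as a unit quaternion [x, y, z, w].
In Python, from workcell import bot, hand, kinematics, get_obs, vision, hand_in gives the robot as it stands. The module is installed in compiled form; this text tells all that it offers. Calls block until the motion is done:
- bot.reach(position, orientation): joint-space move of the TCP to a pose.
- bot.servo_line(position, ori=None, velocity=0.15): straight line of the TCP; ori=None keeps the orientation; velocity is the mean speed in m/s.
- bot.goto_joints(angles): joint-space move.
- hand.move_gripper(opening, strength=None): finger opening in m; strength is the grip in N (None keeps the last); returns when the fingers have stopped.
- bot.dwell(seconds).
- kinematics.solve_ik(position, orientation): joint angles nearest the present ones, or None.
- get_obs(): the state.
- vision.read_camera(name): name is "scene" or "top"; returns a dict with "frame" (420x560x3 uint8, red, green, blue), "intrinsics" (3x3 intrinsics, pixels), "view" (4x4, takes a point from world to camera coordinates). Camera axes: x right, y down, z forward; pixel columns grow to the right and rows downward; lengths in m; the calibration is good to about 2 mm. A picture is of the moment at which its call begins. There is no depth.
A pose or a line that the arm cannot do raises bot.IKError and nothing moves.
- hand_in(): hands the job in; it is judged then, once.
The state is a dict: "time_s": time; "joint_pos": joint angles; "joint_vel": joint speeds; "joint_efforts": joint torques, N m; "position": TCP position; "orientation": TCP orientation; "wrist_force": force on the tool from outside, world axes, zero at the start; "ft_torque": the same for the moment, N m; "gripper_width": finger opening in m; "grip_force": force on a finger pad.
Only numpy, scipy, OpenCV 4.12 (cv2) and the standard library are available. Lean on these libraries where they do the work, as an engineer would, in place of code of your own. Each camera call takes 0.05 s, during which the arm holds its last target. There are 200 camera calls.

TASK

Wind the receiving trough right up against the core barrel by turning its feed knob, then use the white push rod from the rod rest to push every rock core right out of the barrel onto the trough. Lay the cores end to end in the V channel of the steel core tray, in the same order as they lay in the barrel and none turned end for end. Put the rod back lying in the notches of its rest, never let a core fall on the bench, and leave the jar, flask and hammer alone.

Things in the scene. Friction and masses are not known exactly. Their poses are not given: they have to be found in the camera images.
- extruder: fixed core extruder, a green bed 660 mm long and 70 mm wide, 18 mm high. Origin on the bench under the middle of the barrel; x axis along the bore in the push direction (entry to exit), z up. The split clamps round the barrel, at x = +-55 mm, are 90 mm wide and 120 mm high
- barrel_in (a point): centre of the entry mouth of the slotted steel barrel: x = -92.5 mm on the extruder, 95 mm above the bench; axes as the extruder's. The barrel is 185 mm long, bore 52 mm in diameter, outside 62 mm, with an open sight slot 20 mm wide along its top. Two or three cores lie in it; three fill it almost from end to end
- barrel_out (a point): centre of the barrel's exit mouth, x = +92.5 mm on the extruder, 95 mm above the bench
- saddle (a point): axis of the push rod when it lies on the extruder's two V saddles before the entry mouth: this point is 115 mm from the barrel's middle (over the front saddle), 91 mm above the bench; the other saddle is at x = -250 mm. Axes as the extruder's. Saddles are 18 mm long and 25 mm wide, narrower than the rod, so fingers holding the rod pass them; a rod laid here runs straight into the bore
- trough (a joint): travel of the receiving trough away from the barrel in m: 0 = butted against the exit mouth, 0.09 = fully back; starts 0.045 to 0.085. An aluminium V channel, 210 mm long and 40 mm wide, with an end stop; cores in it have their axis 90.5 mm above the bench, in line with the barrel. It stays where the knob leaves it
- trough_seat (a point): point on the axis of a core lying in the trough, at half the trough's length (105 mm from the trough's front edge); moves with the trough, axes as the extruder's
- feed_knob (a joint): angle of the feed knob in rad, counter-clockwise from above positive, always 50 x the trough travel in m: turning it clockwise (from above) by 1 rad brings the trough, and the knob that rides on its carriage, 20 mm nearer to the barrel. Takes about 0.3 N m; several grasps are needed
- knob_grip (a point): middle of the black bar grip of the feed knob, which stands upright on the robot's side of the trough carriage, 68 mm beside the trough's axis and 70 mm above the bench; the bar is 50 mm long (the point's x axis), 14 mm wide (y) and 24 mm high; turns and travels with the knob
- push_rod: white plastic push rod, round, 36 mm in diameter, 260 mm long, 0.32 kg; origin at its middle (also its centre of mass), x axis along it to the tip; three grey rings mark the other end. Both ends are flat
- rod_tip (a point): centre of the rod's tip face, 130 mm from its middle
- rod_rest: fixed wooden rod rest 210 x 70 mm with two V-notched posts (16 mm long, 34 mm wide) 85 mm either side of its middle; origin on the bench under its middle, x axis along the rod's place. The rod in its notches has its axis 50 mm above the bench
- core_tray: loose steel core tray, 1.5 kg: one open V channel 40 mm wide and 290 mm long inside its two end plates, on two feet 100 mm wide and 8 mm high. Origin on the bench under its middle, x axis along the channel. A core lying in it has its axis 46 mm above the bench; the channel's edges are 32 mm above the bench, the end plates 42 mm
- core_1: rock core, a plain grey stone cylinder 48 mm in diameter and 60 mm long, 0.22 to 0.34 kg; origin at its centre, x axis along the core. At the start it lies in the barrel with its x axis pointing to the exit mouth (the same way as the extruder's x axis); the one nearest the exit mouth (first out)
- core_2: rock core, a plain grey stone cylinder 48 mm in diameter and 60 mm long, 0.22 to 0.34 kg; origin at its centre, x axis along the core. At the start it lies in the barrel with its x axis pointing to the exit mouth (the same way as the extruder's x axis); the middle one
- core_3: rock core, a plain grey stone cylinder 48 mm in diameter and 60 mm long, 0.22 to 0.34 kg; origin at its centre, x axis along the core. At the start it lies in the barrel with its x axis pointing to the exit mouth (the same way as the extruder's x axis); the one nearest the entry mouth (last out)
- jar: glass jar with white lid, 84 mm wide, 130 mm high, a bystander; origin under its middle
- flask: white vacuum flask, 76 mm wide, 200 mm high, a bystander; origin under its middle
- hammer: geologist's hammer 280 mm long lying on the bench, a bystander
Mind the look-alikes: they are no part of the job. What is shaped like the core_1 but purple or yellow is not meant.

How it is judged:
On the way, in this order (a step that is already met when the one before it is completed fails the run):
1. the trough is wound up against the barrel (within 4 mm) with the fingers on the feed knob (value of joint trough below 0.004 m and contact force between the fingers and feed_knob above 0.5 N), for 0.1 s.
2. every core is right out of the barrel and lies in the trough (x of each of core_1, core_2, core_3 in the frame of extruder above 0.1205 m and y of core_1 in the frame of extruder between -0.012 and 0.012 m and z of core_1 in the frame of extruder between 0.08 and 0.101 m and y of core_2 in the frame of extruder between -0.012 and 0.012 m and z of core_2 in the frame of extruder between 0.08 and 0.101 m and y of core_3 in the frame of extruder between -0.012 and 0.012 m and z of core_3 in the frame of extruder between 0.08 and 0.101 m), for 0.2 s.
At the end, for the whole second after the job is handed in: every core lies at rest along the tray's channel (axis within 8 mm of the channel's line and seated height), in the order they had in the barrel and none turned end for end; the rod lies at rest in both notches of its rest, its middle within 40 mm of the rest's middle (x of core_1 in the frame of core_tray between -0.118 and 0.118 m and y of core_1 in the frame of core_tray between -0.008 and 0.008 m and z of core_1 in the frame of core_tray between 0.038 and 0.054 m and angle between the x axis of each of core_1, core_2, core_3 and the x axis of core_tray, either way round below 0.15 rad and linear speed of each of core_1, core_2, core_3, push_rod below 0.02 m/s and x of core_2 in the frame of core_tray between -0.118 and 0.118 m and y of core_2 in the frame of core_tray between -0.008 and 0.008 m and z of core_2 in the frame of core_tray between 0.038 and 0.054 m and x of core_3 in the frame of core_tray between -0.118 and 0.118 m and y of core_3 in the frame of core_tray between -0.008 and 0.008 m and z of core_3 in the frame of core_tray between 0.038 and 0.054 m and x of each of core_2, core_3 in the frame of core_1 below -0.05 m and x of core_1 in the frame of core_2 above 0.05 m and x of each of core_1, core_2 in the frame of core_3 above 0.05 m and x of core_3 in the frame of core_2 below -0.05 m and x of push_rod in the frame of rod_rest between -0.04 and 0.04 m and y of push_rod in the frame of rod_rest between -0.008 and 0.008 m and z of push_rod in the frame of rod_rest between 0.042 and 0.058 m and angle between the x axis of push_rod and the x axis of rod_rest, either way round below 0.1 rad and angle between core_tray's own z axis and vertical below 0.1 rad); the robot touches nothing.
It fails at once if a core falls onto the bench (height (world z) of any of core_1, core_2, core_3 below 0.03 m).
It fails at once if a bystander is disturbed (distance of any of jar, flask, hammer from where it was at the start of the episode above 0.03 m).
Of core_1, core_2, core_3 only 2 to 3 are there at a start; the rules pass over those that are not, and their reading is None.
At some moment in a run one of core_tray may be knocked a few centimetres aside while the robot is not near it.
It also fails if it takes over 210 s, if anything falls off the work surface, if the arm or the gripper's body presses on something with over 40 N, if the wrist force passes 120 N, or if a joint passes its speed limit or range.

## Working session

There is one attempt and no reset: what is moved stays moved. The work goes in short steps, each a Python script; the robot and the scene stay as the last script left them, time stands still between calls to the robot, and variables do not carry over. Pictures are saved under pics/ and viewed, at most 14 in all, crops included, and the job is handed in when it is done.

```bash
mkdir -p pics; python3 - <<'E'
from workcell import bot, hand, kinematics, get_obs, vision
import cv2, numpy as np
for n in("scene","top"):
    r=vision.read_camera(n); cv2.imwrite(f"pics/{n}0.png",cv2.resize(r["frame"][:,:,::-1],(784,588),interpolation=cv2.INTER_CUBIC))
    cv2.imwrite(f"{n}0.png",r["frame"][:,:,::-1])
    print(r["intrinsics"].round(2).tolist(),r["view"].round(4).tolist())
o=get_obs();print(o)
E
```

```text
[[455.4, 0.0, 284.6], [0.0, 455.4, 216.69], [0.0, 0.0, 1.0]] [[-0.7888, 0.6146, 0.0105, 0.4358], [0.4916, 0.641, -0.5895, -0.2289], [-0.369, -0.4598, -0.8077, 1.5427], [0.0, 0.0, 0.0, 1.0]]
[[436.95, 0.0, 283.32], [0.0, 436.95, 207.27], [0.0, 0.0, 1.0]] [[0.0115, -0.9997, 0.0205, -0.0018], [-0.995, -0.0135, -0.0989, 0.5635], [0.0992, -0.0193, -0.9949, 1.1698], [0.0, 0.0, 0.0, 1.0]]
{'time_s': 0.1, 'joint_pos': array([-1.28537876e+00,  3.53604994e-01,  1.63407022e+00, -1.35663722e-05,
        1.15521899e+00, -2.38758970e-03]), 'joint_vel': array([-8.34205235e-05, -1.05234208e-03, -1.37754667e-03, -1.11737507e-03,
        1.15947107e-03, -2.86170395e-04]), 'joint_efforts': array([ 1.00039837e-03, -6.06355762e+01, -3.42820752e+01,  9.72572388e-05,
        4.00555131e-03,  1.36133033e-05]), 'position': array([ 0.17727747, -0.59884623,  0.212916  ]), 'orientation': array([ 9.89663277e-01,  1.43409120e-01, -9.79289428e-05, -6.43391553e-04]), 'wrist_force': array([ 0.69071972,  1.0385117 , -0.56392893]), 'ft_torque': array([-0.01283475, -0.01655575, -0.03682769]), 'grip_force': 0.0, 'gripper_width': 0.08522752701967204}
```

View pics/scene0.png

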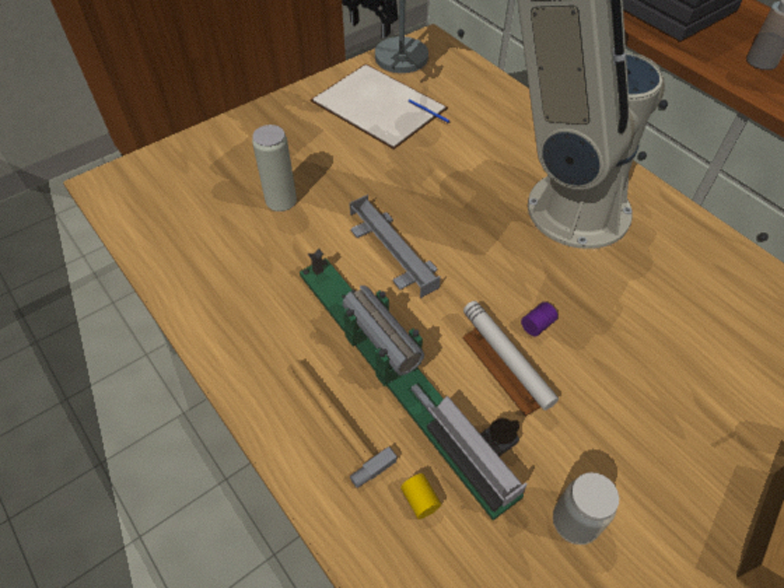

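View pics/top0.png

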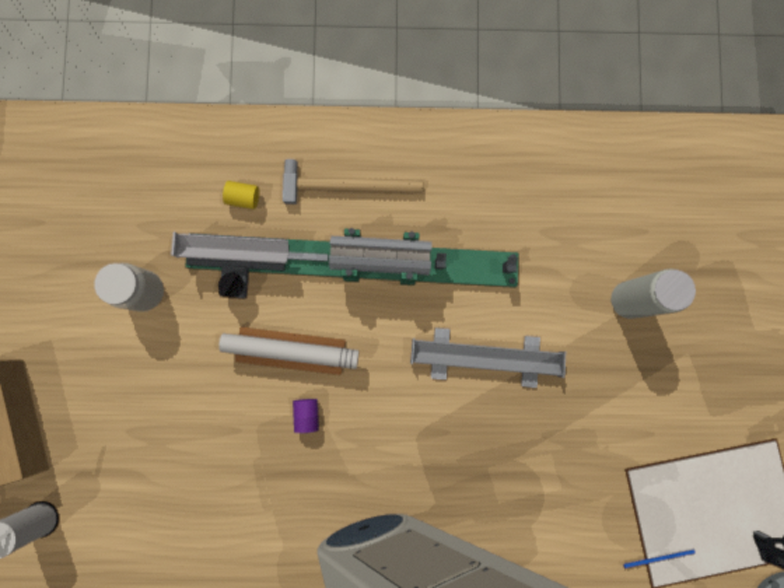

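```bash
cat > cam.py <<'E'
import numpy as np, cv2
from workcell import vision
def grab(n):
    r=vision.read_camera(n); return r["frame"],np.array(r["intrinsics"]),np.array(r["view"])
def cast(px,z,K,V):
    px=np.atleast_2d(np.asarray(px,float)); R=V[:3,:3]; c=-R.T@V[:3,3]
    d=np.c_[px,np.ones(len(px))]@np.linalg.inv(K).T@R
    return (c+d*((z-c[2])/d[:,2])[:,None])[:,:2]
def proj(P,K,V):
    P=np.atleast_2d(P); p=(P@V[:3,:3].T+V[:3,3])@K.T; return p[:,:2]/p[:,2:]
def biggest(m,box=None):
    m=m.astype(np.uint8)
    if box:
        k=np.zeros_like(m); u0,v0,u1,v1=box; k[v0:v1,u0:u1]=1; m=m*k
    m=cv2.morphologyEx(m,cv2.MORPH_OPEN,np.ones((2,2),np.uint8))
    cs,_=cv2.findContours(m,cv2.RETR_EXTERNAL,cv2.CHAIN_APPROX_NONE)
    return max(cs,key=cv2.contourArea)[:,0,:]
def rect(p):
    r=cv2.minAreaRect((p*1000).astype(np.float32)); b=cv2.boxPoints(r)/1000
    e=[b[1]-b[0],b[2]-b[1]]; e=max(e,key=np.linalg.norm); e=e if e[1]>0 else -e
    return np.array(r[0])/1000,e/np.linalg.norm(e),sorted(np.array(r[1]))
E
python3 - <<'E'
from cam import *
f,K,V=grab("top"); print("cam",(-V[:3,:3].T@V[:3,3]).round(3))
h=cv2.cvtColor(f,cv2.COLOR_RGB2HSV); H,S,Vv=h[...,0],h[...,1],h[...,2]
g=((H>60)&(H<95)&(S>80)).astype(np.uint8)
for u in list(range(134,172,6))+list(range(206,232,6))+list(range(312,372,5)):
    v=np.where(g[:,u])[0]
    if len(v): print(u,v.min(),v.max(),cast([[u,v.min()],[u,v.max()+1]],.018,K,V).round(4).tolist())
uu=np.where(g.sum(0)>3)[0]; print("ends",uu.min(),uu.max(), cast([[uu.max()+1,192]],.018,K,V))
w=(S<45)&(Vv>110)
c=biggest(w,(145,225,265,275)); print("rod",rect(cast(c,.05,K,V)), c.min(0),c.max(0))
c=biggest((S<60)&(Vv>60)&(Vv<200),(285,228,410,285)); print("tray",rect(cast(c,.036,K,V)),c.min(0),c.max(0))
a=cv2.resize(f[155:215,118:313],None,fx=4,fy=4,interpolation=cv2.INTER_CUBIC)
b=cv2.resize(f[155:215,190:385],None,fx=4,fy=4,interpolation=cv2.INTER_CUBIC)
cv2.imwrite("pics/crop.png",np.vstack([a,b])[:,:,::-1])
E
```

```text
cam [0.445 0.028 1.22 ]
134 189 190 [[0.6095, 0.4173], [0.6039, 0.417]]
140 190 190 [[0.6069, 0.4007], [0.6041, 0.4006]]
146 190 191 [[0.6072, 0.3843], [0.6016, 0.3841]]
152 190 191 [[0.6074, 0.3678], [0.6018, 0.3676]]
206 172 194 [[0.6599, 0.2209], [0.5956, 0.219]]
212 172 194 [[0.6602, 0.2043], [0.5958, 0.2025]]
218 172 195 [[0.6604, 0.1877], [0.5933, 0.1859]]
224 173 195 [[0.6579, 0.171], [0.5935, 0.1694]]
230 173 196 [[0.6581, 0.1544], [0.591, 0.1528]]
312 178 200 [[0.6475, -0.0739], [0.583, -0.0742]]
317 178 201 [[0.6477, -0.0879], [0.5804, -0.0881]]
322 178 201 [[0.6479, -0.1018], [0.5806, -0.102]]
327 179 201 [[0.6453, -0.1158], [0.5808, -0.1159]]
332 179 202 [[0.6455, -0.1298], [0.5782, -0.1298]]
337 179 202 [[0.6457, -0.1438], [0.5784, -0.1437]]
342 179 202 [[0.6459, -0.1577], [0.5785, -0.1576]]
347 180 202 [[0.6433, -0.1717], [0.5787, -0.1715]]
352 180 203 [[0.6435, -0.1857], [0.5761, -0.1854]]
357 180 203 [[0.6437, -0.1997], [0.5763, -0.1994]]
362 180 203 [[0.6439, -0.2137], [0.5765, -0.2133]]
367 194 203 [[0.6047, -0.2275], [0.5767, -0.2272]]
ends 203 369 [[ 0.61044029 -0.23589173]]
rod (array([0.44126581, 0.20749545]), array([0.11205497, 0.993702  ], dtype=float32), [np.float64(34.674049377441406), np.float64(262.2153015136719)]) [158 240] [256 263]
tray (array([ 0.43235934, -0.17483466]), array([0.07646251, 0.99707246], dtype=float32), [np.float64(98.20305633544922), np.float64(298.9753723144531)]) [294 235] [404 277]
```

View pics/crop.png

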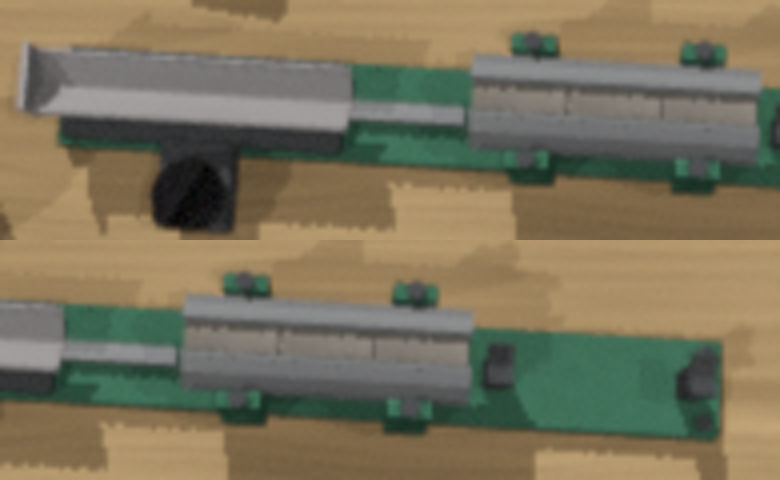

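```bash
python3 - <<'E'
from cam import *
f,K,V=grab("top")
P=lambda pts:np.array(pts)/4+[118,155]
b=cast(P([[470,58],[470,148],[760,72],[760,162]]),.095,K,V); print("barrel",b.round(4).tolist())
ex=(b[0]+b[1])/2; en=(b[2]+b[3])/2; d=ex-en; print("ex,en",ex,en,np.linalg.norm(d),(ex+en)/2,d/np.linalg.norm(d))
print("trough front",cast(P([[351,66],[351,131]]),.0766,K,V))
print("trough ax edges far",cast(P([[70,50],[60,112],[351,66],[351,131]]),.0766,K,V))
print("knob",cast(P([[190,190]]),.08,K,V))
print("saddles",cast(P([[788,135],]),.08,K,V), cast(np.array([[500,125],[700,140]])/4+[190,155],.085,K,V))
cs=f[195:212,154:180].astype(float); 
t=np.clip(f.astype(float)*2.5,0,255).astype(np.uint8)
a=cv2.resize(t[190:216,150:190],(400,260),interpolation=cv2.INTER_CUBIC)
s,K2,V2=grab("scene"); t=np.clip(s.astype(float)*2.5,0,255).astype(np.uint8)
b=cv2.resize(t[290:330,335:385],(400,320),interpolation=cv2.INTER_CUBIC)
cv2.imwrite("pics/knob.png",np.vstack([a,b])[:,:,::-1])
E
```

```text
barrel [[0.6539, 0.1322], [0.5948, 0.1309], [0.6475, -0.0568], [0.5883, -0.0572]]
ex,en [0.62435828 0.1315596 ] [ 0.61793486 -0.05701162] 0.18868059246274663 [0.62114657 0.03727399] [0.03404386 0.99942034]
trough front [[0.65075623 0.21220513]
 [0.60744577 0.21094879]]
trough ax edges far [[0.65861942 0.39695429]
 [0.61727648 0.40162621]
 [0.65075623 0.21220513]
 [0.60744577 0.21094879]]
knob [[0.56660109 0.31395507]]
saddles [[ 0.60845279 -0.07670118]] [[ 0.61436113 -0.07621178]
 [ 0.60631495 -0.20799434]]
```

View pics/knob.png

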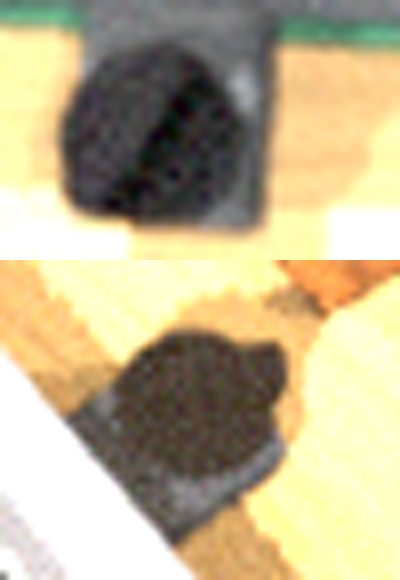

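```bash
cat > rob.py <<'E'
import numpy as np
from scipy.spatial.transform import Rotation as Rn
from workcell import bot, hand, kinematics, get_obs
YAW=np.arctan2(.999,.042)          # world angle of extruder x
EX=np.array([.621,.0373]); D=np.array([np.cos(YAW),np.sin(YAW)]); N=np.array([-D[1],D[0]])
def E(x,y=0): return EX+D*x+N*y    # extruder -> world xy
def down(phi):                     # closing axis (tool y) along world angle phi, tool z down
    y=np.array([np.cos(phi),np.sin(phi),0]); z=np.array([0,0,-1.]); return Rn.from_matrix(np.c_[np.cross(y,z),y,z]).as_quat()
def P(xy,z): return np.array([xy[0],xy[1],z])
def st(*k):
    o=get_obs(); print(round(o["time_s"],1),o["position"].round(4),"w",round(o["gripper_width"],4),"gf",round(o["grip_force"],1),"F",o["wrist_force"].round(1),"Mz",o["ft_torque"].round(2),"j6",round(o["joint_pos"][5],2),*k)
E
python3 - <<'E'
from rob import *
from cam import *
f,K2,V2=grab("scene"); print("bump",cast([[368.5,303.5]],.078,K2,V2),"disc",cast([[335+195/8,290+140/8]],.062,K2,V2))
f,K,V=grab("top"); print("knob",cast([[163,202]],.082,K,V), "jar",cast([[85,205]],.13,K,V),"flask",cast([[480,207]],.2,K,V))
for c,n in(((.566,.318),"s"),((.562,.237),"e")):
    for phi in np.arange(-3,3.2,.5):
        q=kinematics.solve_ik(P(c,.2),down(phi)); print(n,round(phi,2),None if q is None else np.round(q,2))
E
```

```text
bump [[0.55433936 0.33691812]] disc [[0.5725623  0.32693666]]
knob [[0.56760788 0.31998173]] jar [[0.55226704 0.50011532]] flask [[ 0.55323908 -0.45711999]]
s -3.0 [ 0.51  0.4   1.59 -0.    1.15 -2.77]
s -2.5 [ 0.51  0.4   1.59 -0.    1.15  3.01]
s -2.0 [ 0.51  0.4   1.59 -0.    1.15  2.51]
s -1.5 [ 0.51  0.4   1.59 -0.    1.15  2.01]
s -1.0 [ 0.51  0.4   1.59 -0.    1.15  1.51]
s -0.5 [ 0.51  0.4   1.59 -0.    1.15  1.01]
s 0.0 [ 0.51  0.4   1.59 -0.    1.15  0.51]
s 0.5 [ 0.51  0.4   1.59 -0.    1.15  0.01]
s 1.0 [ 0.51  0.4   1.59 -0.    1.15 -0.49]
s 1.5 [ 0.51  0.4   1.59 -0.    1.15 -0.99]
s 2.0 [ 0.51  0.4   1.59 -0.    1.15 -1.49]
s 2.5 [ 0.51  0.4   1.59 -0.    1.15 -1.99]
s 3.0 [ 0.51  0.4   1.59 -0.    1.15 -2.49]
e -3.0 [ 0.4   0.34  1.68 -0.    1.12 -2.89]
e -2.5 [ 0.4   0.34  1.68 -0.    1.12  2.9 ]
e -2.0 [ 0.4   0.34  1.68 -0.    1.12  2.4 ]
e -1.5 [ 0.4   0.34  1.68 -0.    1.12  1.9 ]
e -1.0 [ 0.4   0.34  1.68 -0.    1.12  1.4 ]
e -0.5 [ 0.4   0.34  1.68 -0.    1.12  0.9 ]
e 0.0 [ 0.4   0.34  1.68 -0.    1.12  0.4 ]
e 0.5 [ 0.4   0.34  1.68 -0.    1.12 -0.1 ]
e 1.0 [ 0.4   0.34  1.68 -0.    1.12 -0.6 ]
e 1.5 [ 0.4   0.34  1.68 -0.    1.12 -1.1 ]
e 2.0 [ 0.4   0.34  1.68 -0.    1.12 -1.6 ]
e 2.5 [ 0.4   0.34  1.68 -0.    1.12 -2.1 ]
e 3.0 [ 0.4   0.34  1.68 -0.    1.12 -2.6 ]
```

```bash
python3 - <<'E'
from rob import *
c=np.array([.567,.319]); phi=.90
hand.move_gripper(.045,40)
bot.reach(P([.45,.1],.3),down(phi)); bot.reach(P(c,.16),down(phi)); bot.servo_line(P(c,.080)); st("down")
hand.move_gripper(.0,60); st("grip")
for k in range(4):
    phi-=.5; c=c-D*.010
    bot.servo_line(P(c,.080),down(phi),velocity=.02); st(k)
E
```

```text
5.3 [0.5677 0.319  0.0811] w 0.0451 gf 0.0 F [-0.3 -0.9 -0.2] Mz [-0.02 -0.01  0.02] j6 -0.39 down
5.8 [0.567  0.3191 0.0802] w 0.0002 gf 0.0 F [-0.1  0.7 -0.1] Mz [0.04 0.05 0.  ] j6 -0.39 grip
6.4 [0.5666 0.309  0.08  ] w 0.0003 gf 0.0 F [-0.8 -0.1 -0.6] Mz [ 0.01 -0.02 -0.01] j6 0.09 0
7.1 [0.5662 0.2992 0.08  ] w -0.0002 gf 0.0 F [-0.4  0.4 -0.4] Mz [ 0.05  0.06 -0.  ] j6 0.58 1
7.7 [0.5658 0.2892 0.0801] w -0.0001 gf 0.0 F [ 1.1 -0.1  0.5] Mz [-0.04 -0.03  0.01] j6 1.07 2
8.4 [0.5654 0.2792 0.08  ] w 0.0003 gf 0.0 F [ 0.5 -0.4 -0.1] Mz [0.01 0.05 0.01] j6 1.55 3
```

```bash
python3 - <<'E'
from rob import *
from cam import *
a,K,V=grab("top"); b,K2,V2=grab("scene")
o=get_obs()["position"]; print("tips top",proj([o-[0,0,.017]],K,V),"scene",proj([o-[0,0,.017]],K2,V2))
bot.servo_line(o+[0,0,.12]); bot.reach(P([.45,.1],.3),down(.9))
a2,_,_=grab("top")
t=lambda im,u,v,w,h:cv2.resize(np.clip(im[v:v+h,u:u+w].astype(float)*1.8,0,255).astype(np.uint8),(400,300),interpolation=cv2.INTER_CUBIC)
cv2.imwrite("pics/miss.png",np.vstack([np.hstack([t(a,130,170,80,60),t(b,320,270,80,60)]),np.hstack([t(a2,140,185,40,30),t(a2,115,165,120,60)])])[:,:,::-1])
E
```

```text
tips top [[180.25745066 203.84685401]] scene [[348.50456404 291.92865507]]
```

View pics/miss.png

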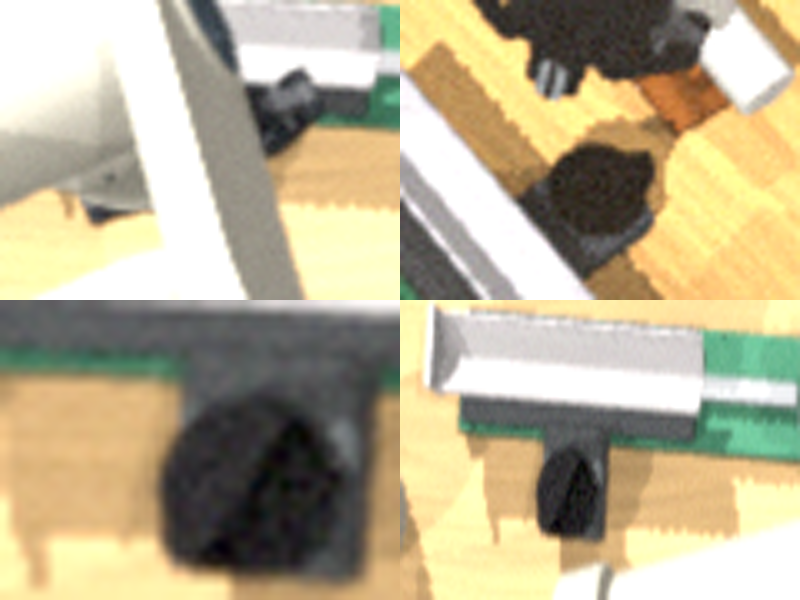

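```bash
python3 - <<'E'
from cam import *
_,K,V=grab("top"); _,K2,V2=grab("scene")
print("cam2",-V2[:3,:3].T@V2[:3,3])
def tri(a,b):
    X=cv2.triangulatePoints(K@V[:3],K2@V2[:3],np.array(a,float).reshape(2,1),np.array(b,float).reshape(2,1)); X=(X[:3]/X[3]).ravel(); print(X.round(4),(proj(X,K,V)-a).round(1),(proj(X,K2,V2)-b).round(1))
tri([165.5,203.5],[360,308])
# jar lid centre, purple core check
tri([85.7,205],[425,354])
# trough end-plate top corners
for z in (.04,.05,.06,.07,.08): print(z,cast([[165.5,203.5]],z,K,V),cast([[360,308]],z,K2,V2))
print("bar end", [cast([[369,302]],z,K2,V2).round(3).tolist() for z in(.06,.07,.08)])
# predicted pixels of E-frame pts
from rob import *
for x,y,z in((.174+.105,-.068,.058),(.279,-.068,.082),(.174,0,.0566),(.0925,0,.095)):
    # y sign: robot side is?
    for s in(1,-1): print(x,y*s,z,E(x,y*s).round(3),proj([P(E(x,y*s),z)],K,V).round(1),proj([P(E(x,y*s),z)],K2,V2).round(1))
E
```

```text
cam2 [1.02552731 0.58835119 1.10658298]
[0.5664 0.3237 0.0457] [[-0.5  0.4]] [[-0.6 -0. ]]
[0.5539 0.5093 0.1066] [[-0.3  0.3]] [[-0.4  0. ]]
0.04 [[0.56816515 0.32387674]] [[0.56271257 0.32339941]]
0.05 [[0.56711816 0.32137137]] [[0.5670518  0.32588352]]
0.06 [[0.56607116 0.31886599]] [[0.57139103 0.32836764]]
0.07 [[0.56502417 0.31636061]] [[0.57573026 0.33085176]]
0.08 [[0.56397718 0.31385524]] [[0.58006949 0.33333588]]
bar end [[[0.542, 0.33]], [[0.547, 0.333]], [[0.551, 0.335]]]
0.27899999999999997 -0.068 0.058 [0.701 0.313] [[169.7 153.9]] [[316.3 334.2]]
0.27899999999999997 0.068 0.058 [0.565 0.319] [[165.7 204.1]] [[359.2 304.1]]
0.279 -0.068 0.082 [0.701 0.313] [[167.5 151.9]] [[317.  330.3]]
0.279 0.068 0.082 [0.565 0.319] [[163.4 203.1]] [[360.6 299.8]]
0.174 0 0.0566 [0.628 0.211] [[207.1 181.1]] [[312.1 287.6]]
0.174 0 0.0566 [0.628 0.211] [[207.1 181.1]] [[312.1 287.6]]
0.0925 0 0.095 [0.625 0.13 ] [[236.2 180.5]] [[293.7 257.5]]
0.0925 0 0.095 [0.625 0.13 ] [[236.2 180.5]] [[293.7 257.5]]
```

```bash
python3 - <<'E'
from rob import *
c=np.array([.567,.320]); phi=.90
hand.move_gripper(.045,40)
bot.reach(P(c,.16),down(phi)); bot.servo_line(P(c,.080))
z=.080
while z>.05:
    z-=.004; bot.servo_line(P(c,z),velocity=.05); F=get_obs()["wrist_force"]
    if abs(F[2])>5: break
st("down",z)
if abs(F[2])>5: z+=.003; bot.servo_line(P(c,z),velocity=.05)
hand.move_gripper(.0,40); st("grip",z)
E
```

```text
15.8 [0.5668 0.3199 0.0476] w 0.0451 gf 0.0 F [0.2 0.9 0.1] Mz [-0.02 -0.01  0.01] j6 -0.39 down 0.04799999999999997
16.2 [0.5691 0.3208 0.0487] w 0.0133 gf 37.6 F [ 5.3  1.8 -1.8] Mz [ 0.17 -0.8   0.18] j6 -0.39 grip 0.04799999999999997
```

```bash
python3 - <<'E'
from rob import *
hand.move_gripper(.0,60)
o=get_obs(); c=o["position"][:2]+[.002,.0005]; phi=.90; z=.0485
bot.servo_line(P(c,z),velocity=.02); st("c")
for k in range(5):
    phi-=.44; c=c-D*.0088
    bot.servo_line(P(c,z),down(phi),velocity=.02); st(k)
E
```

```text
16.8 [0.5692 0.3206 0.0487] w 0.0125 gf 59.5 F [-6.6 -1.4  9. ] Mz [-0.28  1.38  0.21] j6 -0.39 c
17.4 [0.5681 0.3114 0.0487] w 0.0123 gf 59.7 F [-9.  -4.1 11.4] Mz [-0.43  1.65  0.28] j6 0.04 0
18.0 [0.5674 0.3024 0.0487] w 0.0125 gf 59.5 F [-10.7  -4.4  11.5] Mz [-0.42  1.86 -0.06] j6 0.47 1
18.6 [0.5667 0.2937 0.0486] w 0.0126 gf 59.6 F [-11.8  -4.4  12.6] Mz [-0.4   2.02 -0.11] j6 0.9 2
19.1 [0.5661 0.285  0.0486] w 0.0126 gf 59.7 F [-13.9  -3.2  13.8] Mz [-0.24  2.09 -0.12] j6 1.32 3
19.7 [0.5656 0.2765 0.0487] w 0.0125 gf 59.8 F [-14.3  -1.1  14.2] Mz [-0.12  2.13 -0.17] j6 1.75 4
```

```bash
python3 - <<'E'
from rob import *
phi=-1.30; z=.048; c=get_obs()["position"][:2]-[.003,0]
for k in range(2):
    phi-=.45; c=c-D*.009
    bot.servo_line(P(c,z),down(phi),velocity=.02); st(k)
hand.move_gripper(.045); st("open")
o=get_obs()["position"]; c=o[:2]; bot.servo_line(P(c,.11)); 
phi+=np.pi; bot.reach(P(c,.11),down(phi)); bot.servo_line(P(c,z)); hand.move_gripper(0,60); st("regrip",phi)
E
```

```text
20.5 [0.5651 0.268  0.0488] w 0.0126 gf 58.4 F [ 7.8 -2.  -2.9] Mz [-0.08 -1.53 -0.  ] j6 2.19 0
21.1 [0.5648 0.2591 0.0488] w 0.0122 gf 58.4 F [ 7.9 -0.2 -2.9] Mz [-0.1  -1.55 -0.22] j6 2.63 1
21.5 [0.5615 0.2585 0.0479] w 0.0449 gf 0.0 F [ 1.3  0.4 -0. ] Mz [0.03 0.01 0.04] j6 2.63 open
25.7 [0.5633 0.2599 0.0496] w 0.0123 gf 61.1 F [2.5 4.  2.8] Mz [ 0.57 -0.26 -0.04] j6 -0.51 regrip 0.9415926535897929
```

```bash
python3 - <<'E'
from rob import *
phi=.9416; z=.0485; c=get_obs()["position"][:2]
for k in range(14):
    phi-=.1; c=c-D*.002
    bot.servo_line(P(c,z),down(phi),velocity=.02); o=get_obs(); 
    if k>6: st(k,round(phi,2))
    if abs(o["ft_torque"][2])>1.2: break
from cam import *
f,K,V=grab("top"); cv2.imwrite("pics/butt.png",cv2.resize(f[160:205,150:280],(780,270),interpolation=cv2.INTER_CUBIC)[:,:,::-1])
E
```

```text
27.7 [0.5642 0.2449 0.0495] w 0.0123 gf 61.5 F [3.  4.8 5.3] Mz [ 0.81 -0.26 -0.32] j6 0.26 7 0.14
27.9 [0.5644 0.2429 0.0495] w 0.0123 gf 61.4 F [3.2 5.  3.9] Mz [ 0.81 -0.4  -0.34] j6 0.36 8 0.04
28.2 [0.5646 0.2413 0.0496] w 0.0123 gf 61.2 F [4.1 7.4 2.6] Mz [ 1.09 -0.48  0.3 ] j6 0.45 9 -0.06
28.4 [0.5647 0.24   0.0498] w 0.0123 gf 80.0 F [ 2.4 11.1  3.3] Mz [ 1.54 -0.57  0.83] j6 0.55 10 -0.16
28.7 [0.5648 0.2399 0.05  ] w 0.0123 gf 116.0 F [ 1.7 20.6  2.5] Mz [ 3.12 -0.36  2.31] j6 0.65 11 -0.26
```

View pics/butt.png

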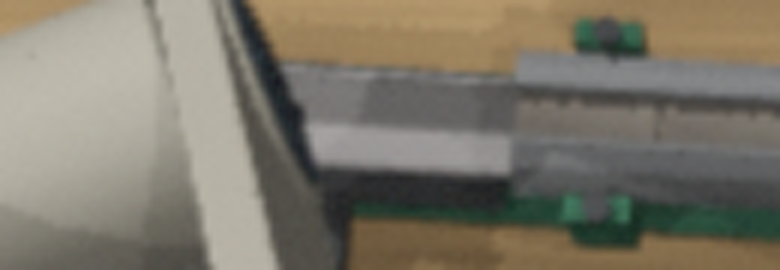

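```bash
python3 - <<'E'
from rob import *
print("tips",bot.tcp_to_tips)
o=get_obs()["position"]; hand.move_gripper(.045); st("open"); bot.servo_line(P(o[:2],.16),velocity=.2)
bot.reach(P([.44,.02],.1),down(0)); hand.move_gripper(.0,40); bot.servo_line(P([.44,.02],.035))
z=.035
while z>.002:
    z-=.003; bot.servo_line(P([.44,.02],z),velocity=.05)
    if abs(get_obs()["wrist_force"][2])>6: break
st("bench",z); bot.servo_line(P([.44,.02],.15),velocity=.2)
E
```

```text
tips 0.017
29.1 [0.562  0.2353 0.0482] w 0.0449 gf 0.0 F [-0.6  0.4 -0. ] Mz [-0.    0.03  0.02] j6 0.65 open
34.9 [ 0.4399  0.02   -0.0012] w 0.0004 gf 0.0 F [-0.7  0.2  0.5] Mz [ 0.03  0.04 -0.02] j6 0.04 bench -0.000999999999999993
```

```bash
python3 - <<'E'
from rob import *
bot.servo_line(P([.44,.02],.002),velocity=.2)
z=.002
while z>-.03:
    z-=.002; bot.servo_line(P([.44,.02],z),velocity=.05)
    if abs(get_obs()["wrist_force"][2])>5: break
st("bench",z); bot.servo_line(P([.44,.02],.1),velocity=.2); st()
E
```

```text
39.2 [ 0.4402  0.02   -0.0177] w -0.0002 gf 4.4 F [-0.6 -0.8  9.5] Mz [-0.01  0.27  0.01] j6 0.04 bench -0.018000000000000002
40.0 [0.4395 0.02   0.0993] w 0.0 gf 0.0 F [ 0.2  0.3 -0.3] Mz [ 0.03 -0.01  0.  ] j6 0.04
```

```bash
cat >> rob.py <<'E'
def G(xy,zg): return P(xy,zg-.036)   # grasp-point height -> TCP (real tips are 17 mm BEHIND the TCP)
def lower(xy,z0,z1,fmax=6,v=.04,step=.003):
    bot.servo_line(G(xy,z0),velocity=.15); z=z0
    while z>z1+1e-6:
        z=max(z1,z-step); bot.servo_line(G(xy,z),velocity=v)
        if abs(get_obs()["wrist_force"][2]-F0[0])>fmax: break
    return z
F0=[0.]
E
python3 - <<'E'
from rob import *
c=np.array([.4413,.2075]); phi=-.112
hand.move_gripper(.065,40)
bot.reach(G(c,.14),down(phi)); z=lower(c,.075,.052,4); st("at",z)
hand.move_gripper(.0,80); st("grip"); o=get_obs()["position"]
bot.servo_line(o+[0,0,.14],velocity=.12); st("lift")
from cam import *
f,K,V=grab("top"); cv2.imwrite("pics/rod.png",f[130:290,100:400][:,:,::-1])
E
```

```text
44.0 [0.4412 0.2075 0.0159] w 0.0648 gf 0.0 F [ 0.3 -0.5 -0.1] Mz [-0.04  0.   -0.04] j6 0.55 at 0.052
44.4 [0.4446 0.208  0.017 ] w 0.0337 gf 79.3 F [ 8.6 -3.8  2. ] Mz [-0.82 -1.49 -0.28] j6 0.55 grip
45.7 [0.444  0.2077 0.1563] w 0.0334 gf 79.7 F [-0.6  0.4 -3. ] Mz [ 0.05 -0.03  0.01] j6 0.55 lift
```

View pics/rod.png

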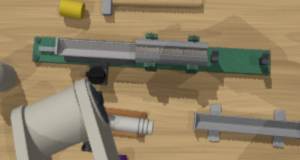

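```bash
sed -i 's/EX=np.array(\[.621,.0373\])/EX=np.array([.623,.038])/' rob.py; python3 - <<'E'
from rob import *
phi=YAW-np.pi/2; c=E(-.234)
bot.servo_line(G([.46,.1],.2),down(phi),velocity=.2); bot.servo_line(G(c,.2),velocity=.2)
bot.dwell(.3); F0[0]=get_obs()["wrist_force"][2]
z=lower(c,.115,.090,3,step=.002); st("down",z)
hand.move_gripper(.055); st("rel")
bot.servo_line(G(c,.17)); bot.reach(G([.42,-.02],.3),down(phi))
from cam import *
f,K,V=grab("top"); cv2.imwrite("top1.png",f[:,:,::-1])
h=cv2.cvtColor(f,cv2.COLOR_RGB2HSV); m=(h[...,1]<45)&(h[...,2]>150)
cc=biggest(m,(290,160,410,225)); print(rect(cast(cc,.091,K,V)),cc.min(0),cc.max(0))
cv2.imwrite("pics/sad.png",cv2.resize(f[160:215,200:400],(800,220),interpolation=cv2.INTER_CUBIC)[:,:,::-1])
E
```

```text
52.0 [ 0.6135 -0.1959  0.0582] w 0.0337 gf 80.8 F [-3.2  1.2  8.6] Mz [ 0.13  0.51 -0.1 ] j6 -0.27 down 0.09299999999999999
52.4 [ 0.6133 -0.1958  0.057 ] w 0.0546 gf 0.0 F [-0.2  0.4  0.2] Mz [-0.01 -0.04  0.01] j6 -0.27 rel
(array([ 0.6151073 , -0.18318286]), array([0.04016539, 0.999193  ], dtype=float32), [np.float64(25.109243392944336), np.float64(226.67794799804688)]) [313 180] [399 192]
```

View pics/sad.png

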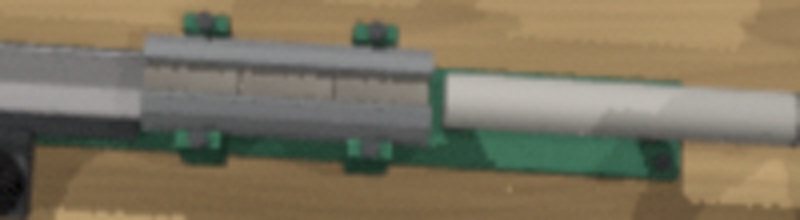

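```bash
python3 - <<'E'
from rob import *
phi=YAW-np.pi/2; c=E(-.326)
bot.servo_line(G([.45,-.2],.28),velocity=.25); bot.reach(G(c,.2),down(phi)); F0[0]=get_obs()["wrist_force"][2]
z=lower(c,.12,.094,4); st("d",z); hand.move_gripper(0,100); st("g")
o=get_obs()["position"]; base=o.copy()
for k in range(1,8):
    s=.0293*k; t=base+np.r_[D*s,0]; bot.servo_line(t,velocity=.06); o=get_obs(); st(k)
    if np.linalg.norm(o["wrist_force"])>40: break
bot.dwell(.3)
from cam import *
f,K,V=grab("top"); cv2.imwrite("top2.png",f[:,:,::-1]); g,_,_=grab("scene")
a=cv2.resize(f[155:215,120:320],(800,240),interpolation=cv2.INTER_CUBIC);b=cv2.resize(g[190:370,230:390],(400,360))
cv2.imwrite("pics/push.png",np.vstack([a,cv2.copyMakeBorder(b[:,:],0,0,0,400,cv2.BORDER_CONSTANT)])[:,:,::-1])
E
```

```text
58.8 [ 0.6092 -0.2877  0.0579] w 0.0549 gf 0.0 F [-0.2  0.7  1.2] Mz [ 0.   -0.04 -0.01] j6 -0.4 d 0.094
59.1 [ 0.6093 -0.2878  0.0582] w 0.033 gf 99.1 F [-1.8 -1.1  1.2] Mz [0.09 0.17 0.04] j6 -0.4 g
59.8 [ 0.6105 -0.2591  0.0586] w 0.0334 gf 99.5 F [-1.6 -4.2  3.6] Mz [-0.59  0.38  0.07] j6 -0.36 1
60.4 [ 0.6118 -0.2299  0.0586] w 0.0335 gf 99.6 F [-3.3 -4.3  5. ] Mz [-0.73  0.43 -0.  ] j6 -0.32 2
61.1 [ 0.613  -0.2008  0.0586] w 0.0335 gf 99.7 F [-3.2 -6.   4.4] Mz [-0.94  0.46  0.01] j6 -0.28 3
61.7 [ 0.6143 -0.1714  0.0586] w 0.0335 gf 99.7 F [-2.9 -5.6  4.2] Mz [-0.92  0.42  0.03] j6 -0.23 4
62.3 [ 0.6157 -0.142   0.0585] w 0.0333 gf 99.4 F [-1.6 -5.2  2.4] Mz [-0.75  0.19  0.07] j6 -0.19 5
63.0 [ 0.617  -0.1129  0.0586] w 0.0332 gf 99.5 F [-0.9 -7.   4. ] Mz [-0.94  0.14  0.02] j6 -0.14 6
63.6 [ 0.6182 -0.0838  0.0586] w 0.0334 gf 99.6 F [-2.  -8.2  3.7] Mz [-1.08  0.17  0.02] j6 -0.09 7
```

View pics/push.png

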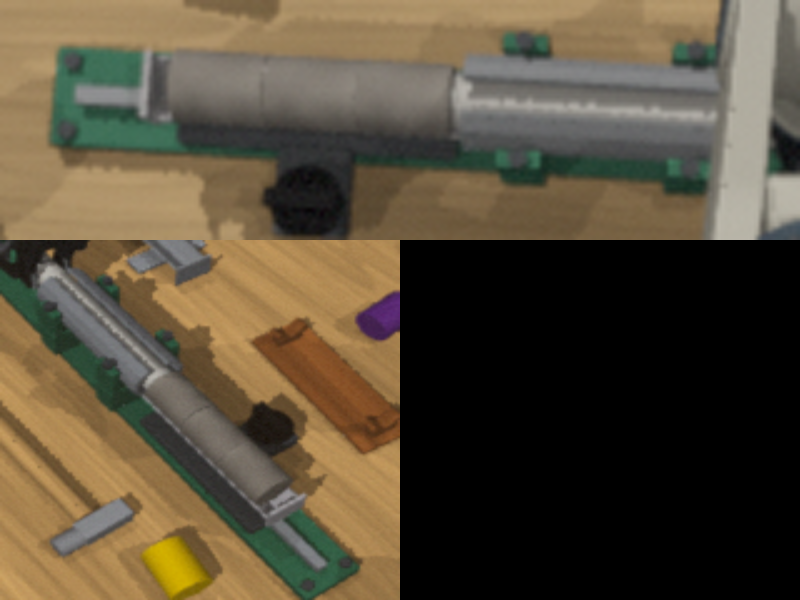

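```bash
python3 - <<'E'
from rob import *
phi=YAW-np.pi/2
o=get_obs()["position"]; t=o-np.r_[D*.206,0]; bot.servo_line(t,velocity=.12); st("back")
hand.move_gripper(.055); bot.servo_line(t+[0,0,.09],velocity=.2)
m=t+np.r_[D*.092,0]; bot.servo_line(m+[0,0,.09],velocity=.2); bot.servo_line(m,velocity=.1); hand.move_gripper(0,90); st("g")
bot.servo_line(m+[0,0,.14],velocity=.15); bot.dwell(.2); st("lift"); F0[0]=get_obs()["wrist_force"][2]
r=np.array([.4446,.2078]); bot.servo_line(G([.46,.05],.22),down(-.08),velocity=.2)
bot.servo_line(G(r,.19),down(-.112),velocity=.2); z=lower(r,.075,.050,4,step=.002); st("rest",z)
hand.move_gripper(.06); st("rel"); bot.servo_line(G(r,.2),velocity=.2); bot.reach(G([.40,-.02],.3),down(phi))
from cam import *
f,K,V=grab("top"); cv2.imwrite("top3.png",f[:,:,::-1])
h=cv2.cvtColor(f,cv2.COLOR_RGB2HSV); S,Vv=h[...,1],h[...,2]
c=biggest((S<45)&(Vv>110),(145,225,265,275)); print("rod",rect(cast(c,.05,K,V)))
c=biggest((S<60)&(Vv>60)&(Vv<200),(270,222,420,300)); print("tray",rect(cast(c,.036,K,V)),c.min(0),c.max(0))
a=f[150:290,130:420]; cv2.imwrite("pics/ret.png",cv2.resize(a,(783,378),interpolation=cv2.INTER_CUBIC)[:,:,::-1])
print("core ends",cast([[162,120/4*0+155+22],[233.75,155+25]],.0905,K,V))
E
```

```text
65.9 [ 0.6093 -0.2896  0.0585] w 0.0331 gf 100.0 F [-3.3  0.   0.9] Mz [0.05 0.5  0.26] j6 -0.4 back
68.8 [ 0.6132 -0.1978  0.0599] w 0.0335 gf 88.6 F [-4.6  0.8  8.3] Mz [ 0.09  0.76 -0.01] j6 -0.27 g
70.1 [ 0.6129 -0.1976  0.1976] w 0.0335 gf 89.7 F [-0.2 -0.3 -2.5] Mz [-0.02  0.02  0.01] j6 -0.27 lift
76.3 [0.4448 0.2079 0.0189] w 0.0333 gf 93.0 F [-8.6 -2.7 30.5] Mz [-0.5   1.1  -0.04] j6 0.55 rest 0.05299999999999998
76.7 [0.4446 0.2078 0.0168] w 0.0603 gf 0.0 F [ 0.8 -0.2  0.6] Mz [ 0.04 -0.01 -0.01] j6 0.55 rel
rod (array([0.44133435, 0.20853656]), array([0.10957118, 0.993979  ], dtype=float32), [np.float64(33.98550796508789), np.float64(262.9732360839844)])
tray (array([ 0.40219998, -0.14331642]), array([-0.00923309,  0.99995744], dtype=float32), [np.float64(173.36050415039062), np.float64(360.4228210449219)]) [271 235] [404 300]
core ends [[0.63203555 0.32291293]
 [0.6269105  0.13656834]]
```

View pics/ret.png

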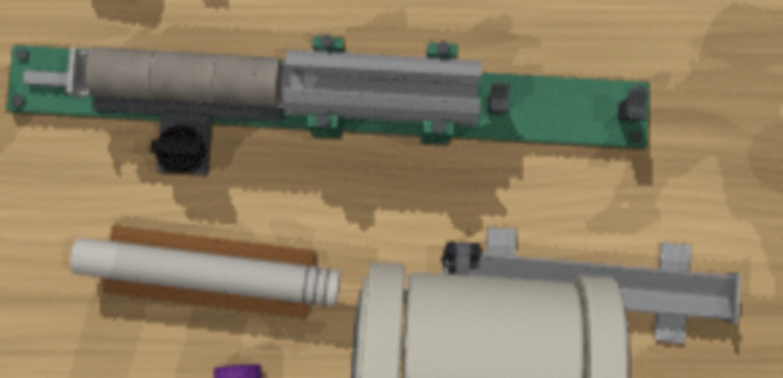

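```bash
python3 - <<'E'
from rob import *
phi=YAW-np.pi/2
hand.move_gripper(.064,40)
bot.reach(G([.5,.2],.28),down(phi)); c=E(.252); bot.reach(G(c,.2),down(phi))
from cam import *
f,K,V=grab("top"); cv2.imwrite("top4.png",f[:,:,::-1])
h=cv2.cvtColor(f,cv2.COLOR_RGB2HSV); S,Vv=h[...,1],h[...,2]
k=biggest((S<60)&(Vv>60)&(Vv<200),(270,222,420,300)); print("tray",rect(cast(k,.03,K,V)),k.min(0),k.max(0))
cv2.imwrite("pics/tray.png",cv2.resize(f[215:300,270:430],(800,425),interpolation=cv2.INTER_CUBIC)[:,:,::-1])
F0[0]=get_obs()["wrist_force"][2]; z=lower(c,.125,.093,4); st("d",z); hand.move_gripper(0,60); st("g")
E
```

```text
tray (array([ 0.43228793, -0.17586328]), array([0.07775021, 0.99697286], dtype=float32), [np.float64(98.47978210449219), np.float64(300.5404052734375)]) [294 235] [404 277]
84.0 [0.6335 0.2897 0.0568] w 0.0642 gf 0.0 F [-0.1  0.4  1. ] Mz [ 0.07  0.02 -0.04] j6 0.47 d 0.093
84.3 [0.6348 0.2899 0.0577] w 0.0464 gf 61.5 F [ 4.5 -1.1  2.1] Mz [-0.27 -0.72 -0.1 ] j6 0.47 g
```

View pics/tray.png

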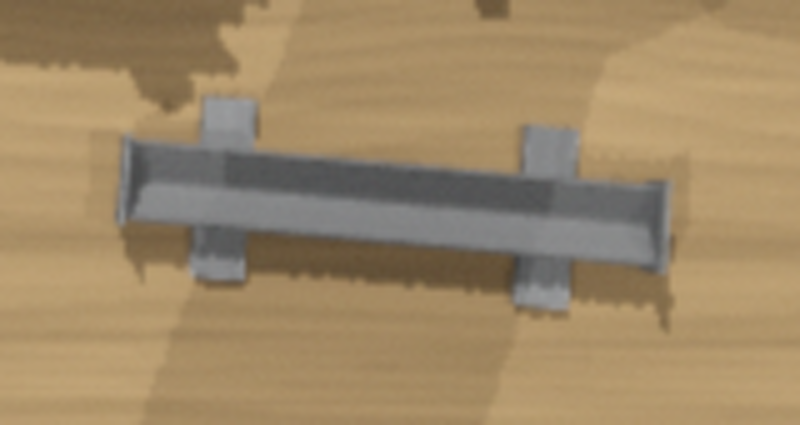

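```bash
cat >> rob.py <<'E'
from cam import *
def tray():
    f,K,V=grab("top"); h=cv2.cvtColor(f,cv2.COLOR_RGB2HSV); S,v=h[...,1],h[...,2]
    k=biggest((S<60)&(v>60)&(v<200),(270,222,420,300)); c,d,s=rect(cast(k,.03,K,V)); print("tray",c.round(4),d.round(3),s); return c+[.003,0],np.array(d,float)
def place(off,c,d):
    """core already gripped in the trough: lift it, lay it at offset off on tray line (c,d)"""
    o=get_obs()["position"]; dz=o[2]-.0905
    bot.servo_line(o+[0,0,.12],velocity=.12); bot.dwell(.2); st("lift"); F0[0]=get_obs()["wrist_force"][2]
    t=c+d*off; q=down(np.arctan2(d[1],d[0])-np.pi/2)
    bot.servo_line(P([.47,.02],.18),q,velocity=.25); bot.servo_line(P(t,.15),velocity=.2)
    bot.servo_line(P(t,.056+dz+.01),velocity=.12); z=.056+dz+.01
    while z>.046+dz:
        z-=.002; bot.servo_line(P(t,z),velocity=.04)
        if get_obs()["wrist_force"][2]-F0[0]>4: break
    st("placed",round(z-dz,4)); hand.move_gripper(.064,40); st("rel"); bot.servo_line(P(t,.15),velocity=.15)
def pick(x):
    c=E(x); phi=YAW-np.pi/2; bot.reach(P([.47,.02],.2),down(phi)); bot.reach(G(c,.2),down(phi)); r=tray()
    F0[0]=get_obs()["wrist_force"][2]; z=lower(c,.125,.093,4); hand.move_gripper(0,60); st("g",z); return r
E
python3 - <<'E'
from rob import *
_,K,V=grab("top"); print("chan",cast([[295,251.2],[403.4,260]],.036,K,V), cast([[295,251.2],[403.4,260]],.036,K,V).mean(0))
c,d=tray(); place(.063,c,d)
c,d=pick(.192)
f,K,V=grab("top"); cv2.imwrite("pics/p1.png",np.vstack([cv2.resize(f[215:300,270:430],(640,340)),cv2.resize(f[160:205,130:290],(640,180))])[:,:,::-1])
E
```

```text
chan [[ 0.44399646 -0.02745599]
 [ 0.42367488 -0.32116109]] [ 0.43383567 -0.17430854]
tray [ 0.4319 -0.1758] [0.075 0.997] [np.float64(98.62080383300781), np.float64(300.4534912109375)]
85.8 [0.6345 0.2897 0.1769] w 0.0461 gf 62.1 F [ 0.4  0.7 -2.9] Mz [ 0.01 -0.05  0.03] j6 0.47 lift
91.7 [ 0.4404 -0.1132  0.0134] w 0.0464 gf 62.1 F [ 1.9  0.1 -1.9] Mz [-0.06 -0.37  0.01] j6 -0.18 placed 0.046
92.0 [ 0.4396 -0.113   0.0133] w 0.0642 gf 0.0 F [-0.1 -0.3  0.5] Mz [ 0.02 -0.   -0.03] j6 -0.18 rel
tray [ 0.4322 -0.1759] [0.078 0.997] [np.float64(98.71858215332031), np.float64(300.5405578613281)]
98.5 [0.6322 0.2299 0.0577] w 0.0462 gf 61.5 F [ 2.7 -1.4  3.1] Mz [-0.27 -0.57 -0.08] j6 0.39 g 0.093
```

View pics/p1.png

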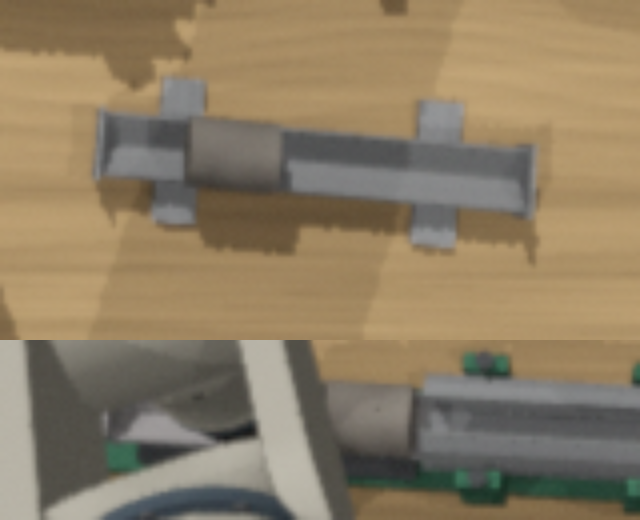

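```bash
python3 - <<'E'
from rob import *
c,d=np.array([.4352,-.1755]),np.array([.0775,.997])
place(0.001,c,d); c2,d2=pick(.132)
if np.linalg.norm(c2-c)>.006: print("TRAY MOVED")
else: place(-.061,c,d)
bot.reach(P([.5,.25],.3),down(0))
f,K,V=grab("top"); cv2.imwrite("pics/p2.png",cv2.resize(f[150:300,120:420],(800,400))[:,:,::-1]); st()
E
```

```text
99.9 [0.6318 0.2298 0.1769] w 0.0463 gf 62.0 F [ 1.3 -0.2 -2.8] Mz [-0.03 -0.04 -0.  ] j6 0.39 lift
105.8 [ 0.4357 -0.1746  0.0133] w 0.0464 gf 61.9 F [ 2.1 -0.2 -2.6] Mz [-0.06 -0.24  0.01] j6 -0.31 placed 0.046
106.2 [ 0.4353 -0.1745  0.0133] w 0.0637 gf 0.0 F [ 0.5 -0.5 -0. ] Mz [0.02 0.06 0.02] j6 -0.31 rel
tray [ 0.4323 -0.1759] [0.076 0.997] [np.float64(98.70084381103516), np.float64(300.4908752441406)]
112.7 [0.6295 0.1699 0.0576] w 0.0463 gf 61.3 F [ 2.8 -1.5  2.9] Mz [-0.18 -0.42 -0.03] j6 0.3 g 0.093
114.0 [0.6291 0.1698 0.1768] w 0.0462 gf 61.7 F [ 0.8  0.8 -2.3] Mz [-0.01  0.04 -0.03] j6 0.3 lift
120.1 [ 0.4309 -0.2365  0.0132] w 0.0465 gf 61.6 F [ 1.8  0.5 -1.5] Mz [-0.1  -0.24 -0.01] j6 -0.43 placed 0.046
120.5 [ 0.4304 -0.2363  0.0131] w 0.0638 gf 0.0 F [ 0.4  0.1 -0.5] Mz [0.02 0.01 0.  ] j6 -0.43 rel
123.4 [0.5002 0.249  0.2996] w 0.0637 gf 0.0 F [-0.5 -0.5 -0.1] Mz [-0.    0.06  0.04] j6 0.46
```

View pics/p2.png

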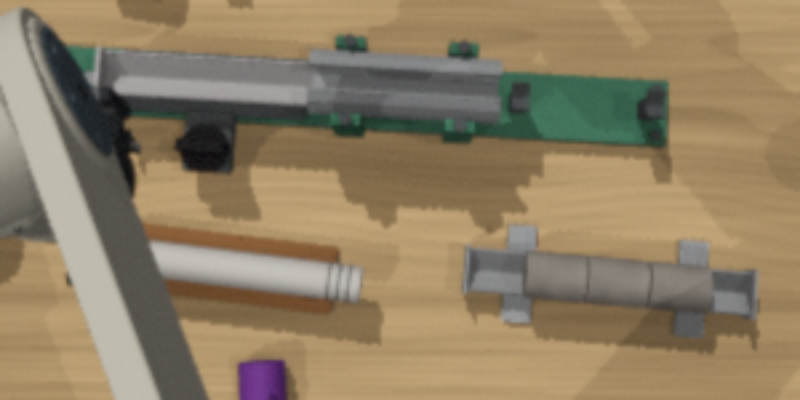

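All three cores lie in the tray end to end (centres at about (556,275), (619,281) and (682,286)), and the rod is in its rest.

```bash
python3 -c "
from workcell import hand_in
print(hand_in())"
```

```text
the job is handed in; nothing more can be done
None
```

The job is handed in, with no verdict returned: the last picture shows all three cores end to end in the tray in barrel order, unturned, with the rod back in its rest; nothing fell, and the jar, flask and hammer were not touched.

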